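Unclip the mould case and set the press mould in its rest

TASK

Flip the two sprung clips off the ends of the closed mould case, lift the lid off and lay it flat, handle up, on the middle of the plywood ware board. Then take the oblong plaster mould out of the case and lower it gently between the two cheeks of the press rest, flat on its seat and centred; it comes out of the case only by its long sides and goes into the rest only by its ends, so set it down on the rest's ledge (or the bare bench) in between and take it again the other way. Leave the round mould in the case, the clips open, and everything else on the bench where it is.

Things in the scene. Friction and masses are not known exactly. Their poses are not given: they have to be found in the camera images.
- case_floor (a point): Mould case: grey plastic box fixed to the bench, 86 (x) x 250 (y) x 68 mm high outside, walls and floor 5 mm. Point: centre of its inner floor, 5 mm above the bench, 63 mm below the rim. Both moulds stand on this floor in a row along y, some 100 mm apart, either one on either side. A lid closes it, held by a clip at each short end (+y, -y).
- clip_left (a joint): Sprung bale clip at the case's +y end, rad: 0 closed (bar over the lid's ear; the lid rises only 3 mm), 1.8 open (swung out, just below level). Its hinge runs along case x, 135 mm from the case's centre, 30 mm above the bench. A spring holds it shut up to 0.7 rad (about 5 N outward at the tab); past that it snaps open by itself and stays.
- clip_right (a joint): The same clip, mirrored, at the case's -y end; it too reads 0 closed and 1.8 open.
- clip_left_tab (a point): Centre of the left clip's thumb tab: dark steel plate 36 (case x) x 7 (case y) x 28 mm high, upright when closed, its top then 110 mm above the bench and 34 mm above the lid's plate. Point 66 mm from the hinge line. Push it outward (case +y) from its inner face, or pinch it, in an arc about the hinge: at 0.75 rad it has moved 44 mm out and 21 mm down.
- clip_right_tab (a point): The same point of the right clip's tab, at the -y end; push it outward along case -y.
- lid_handle (a point): Lid, 0.35 kg, z up. Point: centre of its handle, a dark bar 12 (x) x 90 (y) x 14 mm high on two posts 76 mm apart. The plate is 96 (x) x 256 (y; 40 mm wide ears reach 290) x 8 mm, its top 27 mm below the point; a lip under it reaches 6 mm into the case (2 mm play), so first lift straight up. Point 103 mm above the bench when shut, 41 mm above board_top when laid there.
- board_top (a point): Plywood ware board, fixed, 300 (x) x 150 (y) x 16 mm; point at the middle of its top face, 16 mm above the bench. The lid fits lengthwise along the board's x.
- mould_center (a point): Oblong plaster mould (the one wanted): block 66 (x) x 46 (y) x 42 mm high, 0.2 kg; point at its centre, 21 mm above its underside. A half turn about z makes no difference. In the case its x lies along case x with only 5 mm between each end and the wall, so there it can be held only across its 46 mm.
- round_mould_center (a point): Round plaster mould, 54 mm diameter x 36 mm high; point at its centre, 18 mm above its underside. Stays in the case.
- rest_seat (a point): Press rest, fixed. Point: middle of its seat (52 x by 54 mm y), 22 mm above the bench, 12 mm above the base plate. Cheeks at +x and -x: 46 mm long in y, 54 mm apart, 44 mm above the seat, then flared to 56 mm: higher than the mould, no room for fingers at its long sides. Ends (+y, -y) open: the mould goes in from above, held by its ends, its 66 mm along y.
- ledge (a point): Bare ledge on the rest's base plate, 10 mm above the bench: middle of a free flat area 100 (x) x 130 mm (y), 118 mm from the seat along the rest's +x; same axes. The mould can be set down here between the two grasps.
- tool_pot: Glazed pot of tools, 76 mm wide, 90 mm high, tools to 175 mm; bystander. Origin under its centre.
- bust: Small grey clay bust, 72 mm wide, 106 mm high; bystander. Origin under its centre.
- bowl: Glazed bowl, 100 mm wide, 45 mm high; bystander. Origin under its centre.
- modelling_tool: Blue-handled spatula tool, 190 mm long, lying; bystander.
- wood_rib: Flat wooden rib, 50 x 90 x 8 mm, lying; bystander.

How it is judged:
On the way, in this order (a step that is already met when the one before it is completed fails the run):
1. both clips are flipped open while the lid still lies on the case (value of joint each of clip_left, clip_right above 1.3 rad and horizontal distance between lid_handle and case_floor below 0.012 m and z of lid_handle in the frame of case_floor below 0.112 m), for 0.2 s.
2. the lid lies flat, handle up, on the ware board and is let go (horizontal distance between lid_handle and board_top below 0.05 m and angle between lid_handle's own z axis and vertical below 0.1 rad and z of lid_handle in the frame of board_top between 0.03 and 0.05 m and contact force between the fingers and lid below 0.1 N), for 0.2 s.
At the end, for the whole second after the job is handed in: Clips open past 1.3 rad; lid flat (0.1 rad), handle up, on the board within 50 mm of its middle; oblong mould upright on the seat (height within 4 mm), within 8 mm of its middle across, 12 mm along, lined up within 0.12 rad; round mould in the case; lid and mould at rest (value of joint each of clip_left, clip_right above 1.3 rad and horizontal distance between lid_handle and board_top below 0.05 m and angle between each of lid_handle, mould_center's own z axis and vertical below 0.1 rad and z of lid_handle in the frame of board_top between 0.03 and 0.05 m and x of mould_center in the frame of rest_seat between -0.008 and 0.008 m and y of mould_center in the frame of rest_seat between -0.012 and 0.012 m and z of mould_center in the frame of rest_seat between 0.017 and 0.025 m and angle between the x axis of mould_center and the y axis of rest_seat, either way round below 0.12 rad and x of round_mould_center in the frame of case_floor between -0.04 and 0.04 m and y of round_mould_center in the frame of case_floor between -0.12 and 0.12 m and z of round_mould_center in the frame of case_floor below 0.04 m and linear speed of each of mould, lid below 0.02 m/s); the robot touches nothing.
It fails at once if the lid is raised while a clip is still closed (z of lid_handle in the frame of case_floor above 0.118 m and value of joint any of clip_left, clip_right below 0.7 rad and horizontal distance between lid_handle and case_floor below 0.05 m).
It fails at once if the mould is dropped or thrown into the rest (faster than 0.35 m/s there) (horizontal distance between mould_center and rest_seat below 0.03 m and z of mould_center in the frame of rest_seat below 0.06 m and linear speed of mould above 0.35 m/s).
It fails at once if the round mould is taken out of the case (z of round_mould_center in the frame of case_floor above 0.09 m).
It fails at once if a bystander on the bench is shifted by more than 40 mm (distance of any of tool_pot, bust, bowl, modelling_tool, wood_rib from where it was at the start of the episode above 0.04 m).
It also fails if it takes over 72 s, if anything falls off the work surface, if the arm or the gripper's body presses on something with over 40 N, if the wrist force passes 120 N, or if a joint passes its speed limit or range.

ROBOT

A 6-joint arm with a two-finger parallel gripper is mounted at the origin on the work surface. World frame = base frame: x ahead of the robot, y to its left, z up, the work surface at z = 0. Lengths are in m, angles in rad, forces in N, time in s.
With the tool pointing down it reaches from about 0.325 to 0.775 m from the base axis. Payload 5.5 kg.
Tool frame: the origin (TCP) lies at the very end of the fingers, on their centre line; the grasp point (between the pads) lies 19 mm behind it; z points along the fingers, y is the line along which they close (so a half turn about z gives the same grasp; the last joint's range is limited). The gripper opens to 85 mm and grips with 20 to 120 N. Pads are 22 mm wide; open, the fingers measure 114 mm over their backs; the gripper's body (76 mm by 85 mm) begins 54 mm behind the grasp point. The pads swing forward as they close: fully open they stand 13 mm farther back than shut.
Start: joints at [1.186, 0.091, 1.231, -0, 1.82, -0.057], TCP at [0.193, 0.568, 0.231] pointing down, gripper open.
Joint ranges: [-2.87, 2.87], [-0.86, 2.18], [0.17, 2.46], [-1.51, 4.65], [0.06, 2.69], [-2.65, 2.65]. Speed limits (rad/s): [2.57, 2.57, 3.01, 3.14, 3.14, 3.14].

INTERFACE

Orientations are given as a 3x3 rotation matrix whose columns are the frame's x, y, z axes.
In Python, from plant import get_obs, read_camera, camera_info, job_done gives the robot as it stands. The module is installed in compiled form; this text tells all that it offers.
- The arm moves only by the tool apply_moves, never from a script. Its argument "deltas" is a list of rows, each an object of numbers: "x", "y", "z": the shift along the world's x, y, z in units of 0.5 m (1.0 is 0.5 m); "wx", "wy", "wz": the turn, a rotation vector about the world's x, y, z in units of pi/2 rad (1.0 is pi/2 rad); "jaw": the opening, from -1 (shut) to 1 (fully open). A call has 1 to 12 rows; each row is the pose to reach, as a shift and turn from the pose commanded when the call began; what a row does not reach only later rows make up. A row lasts 1/10 s, in which the tool goes at most 50 mm and 8.59 degrees, less where a joint would pass 70% of its speed; a pose out of reach is approached as far as the arm can. A call with a number of a shift or a turn outside -1 to 1 is refused whole. A call with a gripper value outside its range is refused whole. The fingers move at their own pace and stop on an object; "newtons" is the grip in N (left out, the last holds). Time passes only in rows, so rows that repeat a pose let the fingers close. It gives the time, the measured TCP pose, the force, the opening and the grip force at its end, in the units of the state.
- get_obs(): the state, without advancing time (a new reading comes with each control period).
- read_camera(name): name is "scene" or "top"; returns the picture (400x640x3 uint8, blue, green, red); there is no depth.
- camera_info(name): a dict with "fx", "fy", "cx", "cy" (pixels), "dist" ([k1, k2, p1, p2, k3] as OpenCV has them; the pictures are not rectified), "xyz" and "orientation" of the camera in the world. Camera axes: x right, y down, z forward; pixel columns grow to the right and rows downward; lengths in m; the calibration is good to about 2 mm. A picture is of the moment at which its call begins. camera_info takes no time and is no camera call.
- job_done(): hands the job in; it is judged then, once.
The state is a dict: "time": time; "qpos": joint angles; "joint_vel": joint speeds; "tau": joint torques, N m; "position": TCP position; "tool_rot": TCP orientation; "wrist_force": force on the tool from outside, world axes, zero at the start; "wrist_torque": the same for the moment, N m; "width": finger opening in m; "gripper_force": force on a finger pad.
Only numpy, scipy, OpenCV 4.12 (cv2) and the standard library are available. Lean on these libraries where they do the work, as an engineer would, in place of code of your own. Each camera call takes 0.05 s, during which the arm holds its last target. There are 200 camera calls.

## Working session

There is one attempt and no reset: what is moved stays moved. The work goes in short steps, Python scripts to look and compute and a tool call to move; the robot and the scene stay as the last step left them, time stands still between calls to the robot, and variables do not carry over. Pictures are saved under pics/ and viewed, at most 10 in all, crops included, and the job is handed in when it is done.

Besides the shell and the picture viewer there is one more tool, called after "Request:" in YAML: its name, and indented under it one key for each argument. apply_moves: Moves the arm, as the interface text tells. Its arguments: {"type":"object","properties":{"deltas":{"type":"array","items":{"type":"object","properties":{"x":{"type":"number","minimum":-1,"maximum":1},"y":{"type":"number","minimum":-1,"maximum":1},"z":{"type":"number","minimum":-1,"maximum":1},"wx":{"type":"number","minimum":-1,"maximum":1},"wy":{"type":"number","minimum":-1,"maximum":1},"wz":{"type":"number","minimum":-1,"maximum":1},"jaw":{"type":"number"}}}},"newtons":{"type":"number"}},"required":["deltas"]}

```bash
mkdir -p pics
cat > h.py <<'E'
import numpy as np, cv2
from plant import get_obs, read_camera, camera_info, job_done
def snap(n,f):
    im=read_camera(n); cv2.imwrite('pics/'+f,im); return im
def ray(n,uv):
    c=camera_info(n); K=np.array([[c['fx'],0,c['cx']],[0,c['fy'],c['cy']],[0,0,1]])
    p=cv2.undistortPoints(np.array(uv,float).reshape(-1,1,2),K,np.array(c['dist']))[:,0]
    d=np.c_[p,np.ones(len(p))]@np.array(c['orientation']).T
    return np.array(c['xyz']),d
def onz(n,uv,z):
    o,d=ray(n,uv); return o+d*((z-o[2])/d[:,2])[:,None]
E
python3 - <<'E'
from h import *
for n in('scene','top'):
    snap(n,n+'0.png'); c=camera_info(n); print(n,c['xyz'],np.round(c['orientation'],2).tolist(),c['fx'])
o=get_obs(); print(o['time'],o['position'],np.round(o['tool_rot'],3),o['width'])
E
```

```text
scene [ 1.08320701 -0.50214213  0.76793198] [[0.69, 0.48, -0.53], [0.72, -0.48, 0.5], [-0.01, -0.73, -0.68]] 398.0364305426433
top [ 0.45262332 -0.00896273  1.19219631] [[-0.01, -0.99, 0.1], [-1.0, 0.01, 0.03], [-0.03, -0.1, -0.99]] 444.52533800200814
0.1 [0.19307739 0.56782839 0.23025848] [[-0.947  0.322 -0.001]
 [ 0.322  0.947 -0.002]
 [ 0.    -0.002 -1.   ]] 0.08521708237322961
```

View pics/top0.png

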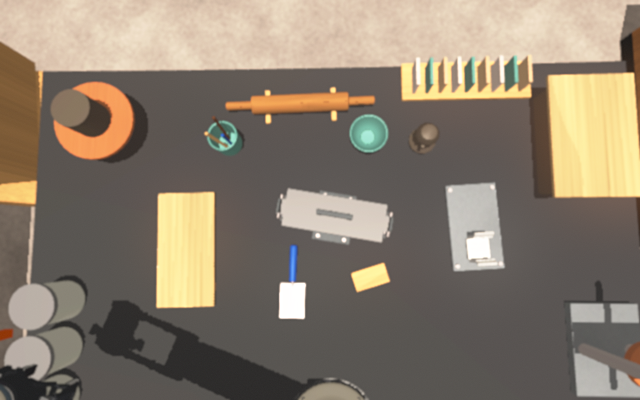

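View pics/scene0.png

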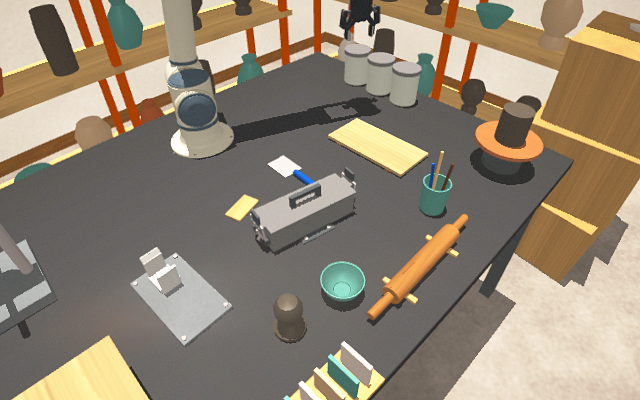

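The top view has up as +x and left as +y. It shows the case near (334,215), the ware board near (186,250), the press rest near (475,227) with its seat near (479,247), and the ledge on the upper part of the plate. I'll enlarge the case and the rest to get precise pixels.

Run:
```python
from h import *
im=cv2.imread('pics/top0.png')
a=cv2.resize(im[180:250,268:402],None,fx=5.9,fy=5.9,interpolation=cv2.INTER_CUBIC)[:,:790]
b=cv2.resize(im[178:278,440:512],None,fx=1.8,fy=1.8,interpolation=cv2.INTER_CUBIC)
s=cv2.imread('pics/scene0.png')
c=cv2.resize(s[165:250,245:365],None,fx=1.8,fy=1.8)
d=cv2.resize(s[240:345,125:235],None,fx=1.7,fy=1.7)
W=np.zeros((600,790,3),np.uint8); W[:a.shape[0],:a.shape[1]]=a
x=0
for q in(b,c,d): h,w=q.shape[:2]; W[415:415+h,x:x+w]=q[:185]; x+=w+5
cv2.imwrite('pics/crop1.png',W)
# board
hsv=cv2.cvtColor(im,cv2.COLOR_BGR2HSV)
m=cv2.inRange(hsv,(10,60,120),(30,255,255)); m2=np.zeros_like(m); m2[180:320,145:225]=m[180:320,145:225]
r=cv2.minAreaRect(cv2.findNonZero(m2)); P=onz('top',cv2.boxPoints(r),.016)
print('board',P.mean(0),P.round(3).tolist())
g=cv2.cvtColor(im,cv2.COLOR_BGR2GRAY); m=cv2.inRange(g,85,255); m2=np.zeros_like(m); m2[175:280,438:515]=m[175:280,438:515]
r=cv2.minAreaRect(cv2.findNonZero(m2)); P=onz('top',cv2.boxPoints(r),.010)
print('plate',P.mean(0),P.round(3).tolist())
```

```text
board [0.44944343 0.38143654 0.016     ] [[0.604, 0.466, 0.016], [0.602, 0.305, 0.016], [0.295, 0.299, 0.016], [0.296, 0.456, 0.016]]
plate [ 0.50343957 -0.3843909   0.01      ] [[0.641, -0.291, 0.01], [0.638, -0.489, 0.01], [0.367, -0.475, 0.01], [0.367, -0.282, 0.01]]
```

View pics/crop1.png

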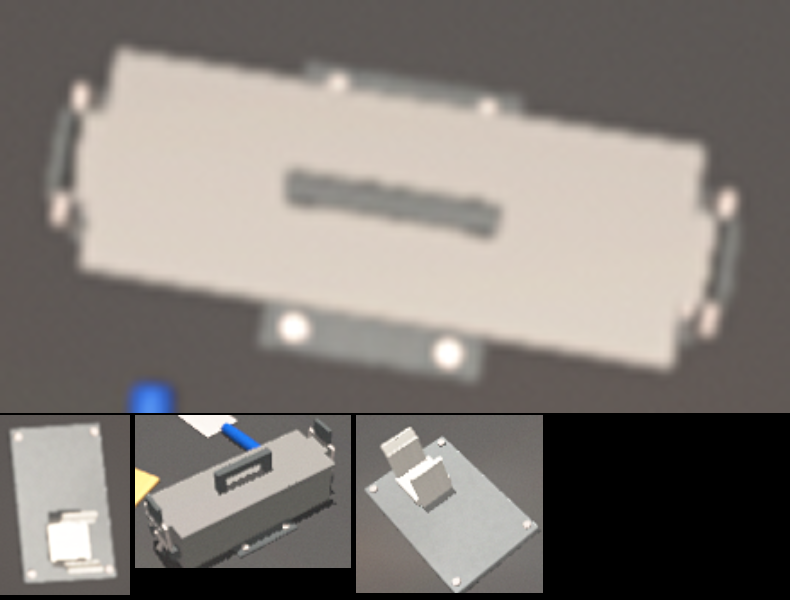

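Run:
```python
from h import *
f=lambda a:[(268+(u+.5)/5.9-.5,180+(v+.5)/5.9-.5) for u,v in a]
P=onz('top',f([(118,50),(705,147),(672,368),(80,270)]),.076); print('lid',P.mean(0),P.round(3).tolist(),np.linalg.norm(P[0]-P[1]),np.linalg.norm(P[1]-P[2]))
H=onz('top',f([(287,187),(498,220)]),.110);d=H[0]-H[1]; print('handle',H.mean(0),np.linalg.norm(d),'yaw of +y',np.degrees(np.arctan2(-d[0],d[1])))
d=P[0]+P[3]-P[1]-P[2];print('lid yaw',np.degrees(np.arctan2(-d[0],d[1])))
T=onz('top',f([(60,150),(730,258)]),.11);print('tabs',T)
g=lambda a:[(440+u/1.8-.3,178+v/1.8-.3) for u,v in a]
P=onz('top',g([(11,15),(99,9),(116,160),(27,168)]),.01);print('plate',P.mean(0),P.round(3).tolist(),np.linalg.norm(P[0]-P[1]),np.linalg.norm(P[1]-P[2]))
im=cv2.imread('pics/top0.png')
b=cv2.resize(im[225:275,455:505],None,fx=8,fy=8,interpolation=cv2.INTER_CUBIC)
s=cv2.imread('pics/scene0.png');c=cv2.resize(s[240:300,130:190],None,fx=6.6,fy=6.6,interpolation=cv2.INTER_CUBIC)
W=np.zeros((400,800,3),np.uint8);W[:,:400]=b;W[:396,400:796]=c
W=cv2.convertScaleAbs(W,alpha=.95);cv2.imwrite('pics/rest.png',W)
```

```text
lid [ 0.53169287 -0.01331385  0.076     ] [[0.601, 0.104, 0.076], [0.557, -0.147, 0.076], [0.463, -0.131, 0.076], [0.506, 0.12, 0.076]] 0.2543123467660029 0.0948610131542461
handle [ 0.53115756 -0.01324351  0.11      ] 0.08819615880201555 yaw of +y -9.349864763788096
lid yaw -9.848966441657486
tabs [[ 0.55448914  0.12458989  0.11      ]
 [ 0.50768632 -0.15158113  0.11      ]]
plate [ 0.50399579 -0.38168511  0.01      ] [[0.611, -0.311, 0.01], [0.618, -0.438, 0.01], [0.399, -0.452, 0.01], [0.388, -0.326, 0.01]] 0.12789317848979873 0.21979799443595044
```

View pics/rest.png

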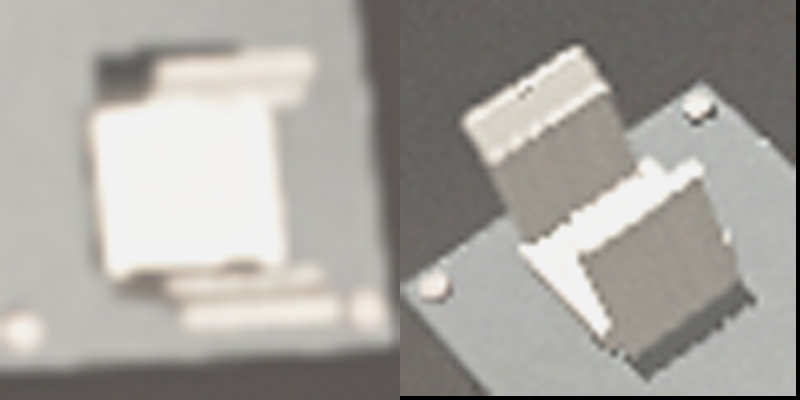

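Run:
```python
from h import *
g=lambda a:[(455+(u+.5)/8-.5,225+(v+.5)/8-.5) for u,v in a]
P=onz('top',g([(93,110),(272,98),(285,262),(108,274)]),.022);print('seat',P.mean(0),P.round(3).tolist())
P=onz('top',g([(160,57),(315,50),(340,320),(185,328)]),.078);print('cheeks out',P.mean(0),P.round(3).tolist())
x=np.array([np.cos(.065),np.sin(.065)])
pl=np.array([.504,-.3817]); 
s=lambda a:[(130+(u-400+.5)/6.6-.5,240+(v+.5)/6.6-.5) for u,v in a]
print('top outer +- cheek? scene', onz('scene',s([(463,122),(578,45),(608,90),(495,163)]),.078).round(3).tolist())
for z in(.022,):print('seat scene corners',onz('scene',s([(522,247),(607,335),(700,165)]),z).round(3).tolist())
```

```text
seat [ 0.44762667 -0.38456067  0.022     ] [[0.472, -0.355, 0.022], [0.476, -0.412, 0.022], [0.423, -0.414, 0.022], [0.419, -0.358, 0.022]]
cheeks out [ 0.44708568 -0.38477894  0.078     ] [[0.487, -0.359, 0.078], [0.489, -0.406, 0.078], [0.407, -0.41, 0.078], [0.405, -0.363, 0.078]]
top outer +- cheek? scene [[0.409, -0.41, 0.078], [0.406, -0.364, 0.078], [0.431, -0.366, 0.078], [0.433, -0.41, 0.078]]
seat scene corners [[0.421, -0.413, 0.022], [0.476, -0.408, 0.022], [0.434, -0.348, 0.022]]
```

Request:
apply_moves:
  deltas:
    - {"wz":-0.1}
    - {"x":0.3,"y":-0.35,"wz":-0.3}
    - {"x":0.5,"y":-0.7,"wz":-0.6}
    - {"x":0.6,"y":-0.8,"wz":-0.75}
    - {"x":0.7,"y":-0.9,"z":-0.1,"wz":-0.9,"jaw":-1}
    - {"x":0.7146,"y":-0.9345,"z":-0.16,"wz":-0.898,"jaw":-1}
    - {"x":0.7146,"y":-0.9345,"z":-0.16,"wz":-0.898,"jaw":-1}
    - {"x":0.7146,"y":-0.9345,"z":-0.16,"wz":-0.898,"jaw":-1}
    - {"x":0.7146,"y":-0.9345,"z":-0.16,"wz":-0.898,"jaw":-1}
    - {"x":0.7146,"y":-0.9345,"z":-0.16,"wz":-0.898,"jaw":-1}

```text
validation failed for argument at $.de...
```

The case centre is about (0.5315, -0.013) with yaw -9.6°. The seat is about (0.4475, -0.3847) with yaw +3.8°, and the board is at (0.449, 0.381). All of these agree with the given sizes. I'll retry the approach in rounder numbers.

Request:
apply_moves:
  deltas:
    - {"x":0.1,"y":-0.1,"wz":-0.1,"jaw":-1}
    - {"x":0.3,"y":-0.35,"wz":-0.3,"jaw":-1}
    - {"x":0.5,"y":-0.7,"wz":-0.6,"jaw":-1}
    - {"x":0.6,"y":-0.8,"wz":-0.75,"jaw":-1}
    - {"x":0.7,"y":-0.9,"z":-0.1,"wz":-0.9,"jaw":-1}
    - {"x":0.715,"y":-0.935,"z":-0.16,"wz":-0.9,"jaw":-1}
    - {"x":0.715,"y":-0.935,"z":-0.16,"wz":-0.9,"jaw":-1}
    - {"x":0.715,"y":-0.935,"z":-0.16,"wz":-0.9,"jaw":-1}
    - {"x":0.715,"y":-0.935,"z":-0.16,"wz":-0.9,"jaw":-1}
    - {"x":0.715,"y":-0.935,"z":-0.16,"wz":-0.9,"jaw":-1}

```text
validation failed for argument at $.de...
```

Request:
apply_moves:
  deltas:
    - {"x":0.1,"y":-0.1,"z":0.0,"wx":0.0,"wy":0.0,"wz":-0.1,"jaw":-1}

```text
time: 0.2
position: [0.2255, 0.5346, 0.2294]
tool_rot: [[-0.89, 0.456, -0.003], [0.456, 0.89, -0.001], [0.002, -0.002, -1.0]]
wrist_force: [1.1, -0.4, -0.6]
width: 0.0735
gripper_force: 0.0
```

Request:
apply_moves:
  deltas:
    - {"x":0.645,"y":-0.865,"z":-0.16,"wx":0,"wy":0,"wz":-0.8,"jaw":-1}
    - {"x":0.645,"y":-0.865,"z":-0.16,"wx":0,"wy":0,"wz":-0.8,"jaw":-1}
    - {"x":0.645,"y":-0.865,"z":-0.16,"wx":0,"wy":0,"wz":-0.8,"jaw":-1}
    - {"x":0.645,"y":-0.865,"z":-0.16,"wx":0,"wy":0,"wz":-0.8,"jaw":-1}
    - {"x":0.645,"y":-0.865,"z":-0.16,"wx":0,"wy":0,"wz":-0.8,"jaw":-1}
    - {"x":0.645,"y":-0.865,"z":-0.16,"wx":0,"wy":0,"wz":-0.8,"jaw":-1}
    - {"x":0.645,"y":-0.865,"z":-0.16,"wx":0,"wy":0,"wz":-0.8,"jaw":-1}
    - {"x":0.645,"y":-0.865,"z":-0.16,"wx":0,"wy":0,"wz":-0.8,"jaw":-1}
    - {"x":0.645,"y":-0.865,"z":-0.16,"wx":0,"wy":0,"wz":-0.8,"jaw":-1}
    - {"x":0.645,"y":-0.865,"z":-0.16,"wx":0,"wy":0,"wz":-0.8,"jaw":-1}
    - {"x":0.645,"y":-0.865,"z":-0.16,"wx":0,"wy":0,"wz":-0.8,"jaw":-1}
    - {"x":0.645,"y":-0.865,"z":-0.16,"wx":0,"wy":0,"wz":-0.8,"jaw":-1}

```text
time: 1.4
position: [0.5524, 0.0954, 0.1487]
tool_rot: [[0.169, 0.986, -0.003], [0.986, -0.169, -0.002], [-0.003, -0.003, -1.0]]
wrist_force: [-1.2, -0.0, -0.3]
width: -0.0001
gripper_force: 0.0
```

Request:
apply_moves:
  deltas:
    - {"x":0,"y":0,"z":-0.1,"wx":0,"wy":0,"wz":0,"jaw":-1}
    - {"x":0,"y":0,"z":-0.13,"wx":0,"wy":0,"wz":0,"jaw":-1}
    - {"x":0.005,"y":0.03,"z":-0.132,"wx":0,"wy":0,"wz":0,"jaw":-1}
    - {"x":0.009,"y":0.055,"z":-0.135,"wx":0,"wy":0,"wz":0,"jaw":-1}
    - {"x":0.013,"y":0.079,"z":-0.14,"wx":0,"wy":0,"wz":0,"jaw":-1}
    - {"x":0.017,"y":0.103,"z":-0.144,"wx":0,"wy":0,"wz":0,"jaw":-1}
    - {"x":0.021,"y":0.128,"z":-0.148,"wx":0,"wy":0,"wz":0,"jaw":-1}
    - {"x":0.022,"y":0.132,"z":-0.15,"wx":0,"wy":0,"wz":0,"jaw":-1}

```text
time: 2.2
position: [0.5625, 0.169, 0.0774]
tool_rot: [[0.16, 0.987, 0.002], [0.987, -0.16, 0.002], [0.002, 0.002, -1.0]]
wrist_force: [0.4, -0.4, -0.7]
width: -0.0003
gripper_force: 0.0
```

Request:
apply_moves:
  deltas:
    - {"x":0,"y":0,"z":0.1,"wx":0,"wy":0,"wz":0,"jaw":-1}
    - {"x":0,"y":0,"z":0.18,"wx":0,"wy":0,"wz":0,"jaw":-1}
    - {"x":-0.0165,"y":-0.098,"z":0.18,"wx":0,"wy":0,"wz":0,"jaw":-1}
    - {"x":-0.033,"y":-0.195,"z":0.18,"wx":0,"wy":0,"wz":0,"jaw":-1}
    - {"x":-0.05,"y":-0.293,"z":0.18,"wx":0,"wy":0,"wz":0,"jaw":-1}
    - {"x":-0.066,"y":-0.39,"z":0.18,"wx":0,"wy":0,"wz":0,"jaw":-1}
    - {"x":-0.082,"y":-0.487,"z":0.18,"wx":0,"wy":0,"wz":0,"jaw":-1}
    - {"x":-0.1,"y":-0.58,"z":0.18,"wx":0,"wy":0,"wz":0,"jaw":-1}
    - {"x":-0.1,"y":-0.58,"z":0.1,"wx":0,"wy":0,"wz":0,"jaw":-1}
    - {"x":-0.1,"y":-0.58,"z":0.06,"wx":0,"wy":0,"wz":0,"jaw":-1}
    - {"x":-0.1,"y":-0.58,"z":0.06,"wx":0,"wy":0,"wz":0,"jaw":-1}

```text
time: 3.3
position: [0.5103, -0.1235, 0.1031]
tool_rot: [[0.164, 0.986, -0.005], [0.987, -0.164, 0.002], [0.001, -0.006, -1.0]]
wrist_force: [-0.4, 0.3, -0.5]
width: -0.0002
gripper_force: 0.0
```

Request:
apply_moves:
  deltas:
    - {"x":0,"y":0,"z":-0.04,"wx":0,"wy":0,"wz":0,"jaw":-1}
    - {"x":0,"y":0,"z":-0.04,"wx":0,"wy":0,"wz":0,"jaw":-1}
    - {"x":-0.005,"y":-0.03,"z":-0.042,"wx":0,"wy":0,"wz":0,"jaw":-1}
    - {"x":-0.009,"y":-0.055,"z":-0.045,"wx":0,"wy":0,"wz":0,"jaw":-1}
    - {"x":-0.013,"y":-0.079,"z":-0.048,"wx":0,"wy":0,"wz":0,"jaw":-1}
    - {"x":-0.017,"y":-0.103,"z":-0.052,"wx":0,"wy":0,"wz":0,"jaw":-1}
    - {"x":-0.021,"y":-0.128,"z":-0.056,"wx":0,"wy":0,"wz":0,"jaw":-1}
    - {"x":-0.022,"y":-0.135,"z":-0.058,"wx":0,"wy":0,"wz":0,"jaw":-1}
    - {"x":-0.022,"y":-0.135,"z":0.04,"wx":0,"wy":0,"wz":0,"jaw":-1}
    - {"x":-0.022,"y":-0.135,"z":0.14,"wx":0,"wy":0,"wz":0,"jaw":-1}

```text
time: 4.3
position: [0.4997, -0.1916, 0.1754]
tool_rot: [[0.164, 0.986, -0.004], [0.986, -0.164, 0.002], [0.001, -0.005, -1.0]]
wrist_force: [1.2, -1.0, 0.7]
width: 0.0001
gripper_force: 0.0
```

Run:
```python
from h import *
im=snap('scene','s1.png')
cv2.imwrite('pics/s1c.png',cv2.resize(im[130:270,220:400],None,fx=3,fy=3))
o=get_obs();print(o['time'],o['position'])
```

```text
4.35 [ 0.50295076 -0.19296866  0.18767282]
```

View pics/s1c.png

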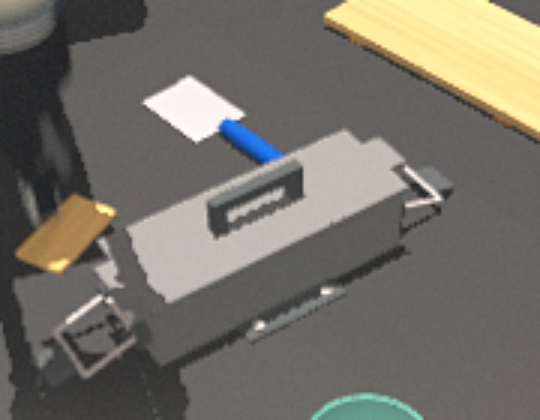

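The clips are both swung out, at crop (85,335) and (425,185), and the lid is still in place. Next I'll grasp the handle.

Request:
apply_moves:
  deltas:
    - {"x":0.016,"y":0.1,"z":0,"wx":0,"wy":0,"wz":0,"jaw":0}
    - {"x":0.03,"y":0.2,"z":0,"wx":0,"wy":0,"wz":0,"jaw":0}
    - {"x":0.046,"y":0.29,"z":0,"wx":0,"wy":0,"wz":0,"jaw":0}
    - {"x":0.056,"y":0.36,"z":0,"wx":0,"wy":0,"wz":0,"jaw":0}
    - {"x":0.056,"y":0.36,"z":-0.06,"wx":0,"wy":0,"wz":0,"jaw":0}
    - {"x":0.056,"y":0.36,"z":-0.06,"wx":0,"wy":0,"wz":0,"jaw":0}

```text
time: 4.95
position: [0.5276, -0.0105, 0.1427]
tool_rot: [[0.161, 0.987, -0.006], [0.987, -0.161, -0.0], [-0.001, -0.006, -1.0]]
wrist_force: [-0.6, 0.1, -1.2]
width: 0.0428
gripper_force: 0.0
```

Request:
apply_moves:
  deltas:
    - {"x":0.007,"y":-0.006,"z":-0.06,"wx":0,"wy":0,"wz":0,"jaw":0}
    - {"x":0.007,"y":-0.006,"z":-0.114,"wx":0,"wy":0,"wz":0,"jaw":0}
    - {"x":0.007,"y":-0.006,"z":-0.114,"wx":0,"wy":0,"wz":0,"jaw":0}
    - {"x":0.007,"y":-0.006,"z":-0.114,"wx":0,"wy":0,"wz":0,"jaw":-1}
    - {"x":0.007,"y":-0.006,"z":-0.114,"wx":0,"wy":0,"wz":0,"jaw":-1}
    - {"x":0.007,"y":-0.006,"z":-0.114,"wx":0,"wy":0,"wz":0,"jaw":-1}
    - {"x":0.007,"y":-0.006,"z":-0.114,"wx":0,"wy":0,"wz":0,"jaw":-1}
    - {"x":0.007,"y":-0.006,"z":-0.114,"wx":0,"wy":0,"wz":0,"jaw":-1}
  newtons: 70

```text
time: 5.75
position: [0.5337, -0.0148, 0.092]
tool_rot: [[0.163, 0.987, 0.004], [0.987, -0.163, -0.001], [-0.0, 0.004, -1.0]]
wrist_force: [-1.6, -1.1, 6.7]
width: 0.0104
gripper_force: 71.4
```

Run:
```python
from h import *
for i in range(3):
    read_camera('top'); o=get_obs();print(o['position'].round(4) if hasattr(o['position'],'round') else o['position'],o['wrist_force'],o['width'])
```

```text
[ 0.5336 -0.0148  0.092 ] [-0.95832086 -1.71160985  6.30592921] 0.009980077007844115
[ 0.5336 -0.0148  0.092 ] [-0.90133376 -2.08787498  6.72015792] 0.010051642712136832
[ 0.5336 -0.0148  0.092 ] [-1.69978104 -1.2034873   6.47574878] 0.01028979831170433
```

Request:
apply_moves:
  deltas:
    - {"x":0,"y":0,"z":0,"wx":0,"wy":0,"wz":0,"jaw":-0.3}
    - {"x":0,"y":0,"z":0,"wx":0,"wy":0,"wz":0,"jaw":-0.3}
    - {"x":0,"y":0,"z":0,"wx":0,"wy":0,"wz":0,"jaw":-0.3}
    - {"x":0,"y":0,"z":0,"wx":0,"wy":0,"wz":0,"jaw":-0.3}

```text
time: 6.3
position: [0.5324, -0.0142, 0.089]
tool_rot: [[0.163, 0.987, -0.0], [0.987, -0.163, 0.0], [0.0, -0.0, -1.0]]
wrist_force: [0.4, 0.4, -0.1]
width: 0.0297
gripper_force: 0.0
```

Request:
apply_moves:
  deltas:
    - {"x":-0.002,"y":0,"z":-0.01,"wx":0,"wy":0,"wz":0,"jaw":-0.3}
    - {"x":-0.002,"y":0,"z":-0.01,"wx":0,"wy":0,"wz":0,"jaw":-1}
    - {"x":-0.002,"y":0,"z":-0.01,"wx":0,"wy":0,"wz":0,"jaw":-1}
    - {"x":-0.002,"y":0,"z":-0.01,"wx":0,"wy":0,"wz":0,"jaw":-1}
    - {"x":-0.002,"y":0,"z":-0.01,"wx":0,"wy":0,"wz":0,"jaw":-1}
    - {"x":-0.002,"y":0,"z":0.02,"wx":0,"wy":0,"wz":0,"jaw":-1}
    - {"x":-0.002,"y":0,"z":0.06,"wx":0,"wy":0,"wz":0,"jaw":-1}
    - {"x":-0.002,"y":0,"z":0.12,"wx":0,"wy":0,"wz":0,"jaw":-1}
    - {"x":-0.002,"y":0,"z":0.18,"wx":0,"wy":0,"wz":0,"jaw":-1}

```text
time: 7.2
position: [0.5311, -0.0142, 0.1808]
tool_rot: [[0.163, 0.987, -0.001], [0.987, -0.163, 0.0], [-0.0, -0.001, -1.0]]
wrist_force: [0.1, -0.9, -3.8]
width: 0.0107
gripper_force: 68.7
```

Request:
apply_moves:
  deltas:
    - {"x":-0.016,"y":0.07,"z":0.04,"wx":0,"wy":0,"wz":-0.085,"jaw":-1}
    - {"x":-0.031,"y":0.15,"z":0.06,"wx":0,"wy":0,"wz":-0.17,"jaw":-1}
    - {"x":-0.046,"y":0.22,"z":0.06,"wx":0,"wy":0,"wz":-0.25,"jaw":-1}
    - {"x":-0.06,"y":0.3,"z":0.06,"wx":0,"wy":0,"wz":-0.33,"jaw":-1}
    - {"x":-0.076,"y":0.37,"z":0.06,"wx":0,"wy":0,"wz":-0.41,"jaw":-1}
    - {"x":-0.092,"y":0.45,"z":0.06,"wx":0,"wy":0,"wz":-0.49,"jaw":-1}
    - {"x":-0.108,"y":0.52,"z":0.06,"wx":0,"wy":0,"wz":-0.57,"jaw":-1}
    - {"x":-0.124,"y":0.6,"z":0.06,"wx":0,"wy":0,"wz":-0.65,"jaw":-1}
    - {"x":-0.138,"y":0.66,"z":0.06,"wx":0,"wy":0,"wz":-0.73,"jaw":-1}
    - {"x":-0.152,"y":0.73,"z":0.06,"wx":0,"wy":0,"wz":-0.81,"jaw":-1}
    - {"x":-0.164,"y":0.79,"z":0.06,"wx":0,"wy":0,"wz":-0.88,"jaw":-1}
    - {"x":-0.164,"y":0.79,"z":0.06,"wx":0,"wy":0,"wz":-0.88,"jaw":-1}

```text
time: 8.4
position: [0.4479, 0.3841, 0.2096]
tool_rot: [[1.0, 0.027, -0.001], [0.027, -1.0, 0.001], [-0.001, -0.001, -1.0]]
wrist_force: [-0.3, -0.3, -4.2]
width: 0.0111
gripper_force: 69.0
```

Run:
```python
from h import *
im=snap('top','t2.png'); o=get_obs(); print(o['time'],o['position'],np.round(o['tool_rot'],3).tolist(),o['width'])
cv2.imwrite('pics/t2c.png',cv2.resize(im[120:320,130:400],None,fx=2.9,fy=2.9,interpolation=cv2.INTER_CUBIC))
```

```text
8.45 [0.44865762 0.3822392  0.20964233] [[1.0, 0.028, -0.0], [0.028, -1.0, -0.0], [-0.0, 0.0, -1.0]] 0.010727404574501522
```

View pics/t2c.png

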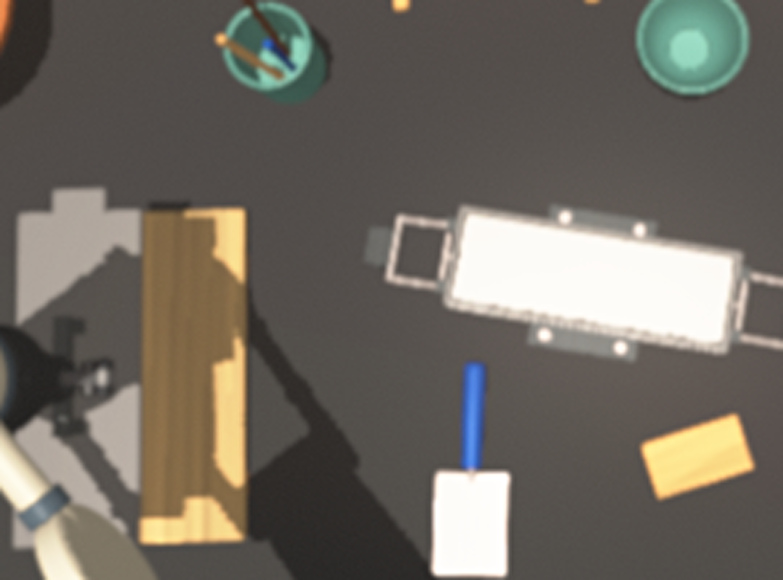

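The lid hangs level over the board (the sideways offset is parallax), and the case is open. I'll lower the lid now.

Request:
apply_moves:
  deltas:
    - {"x":0.002,"y":-0.002,"z":-0.08,"wx":0,"wy":0,"wz":0,"jaw":-1}
    - {"x":0.002,"y":-0.002,"z":-0.16,"wx":0,"wy":0,"wz":0,"jaw":-1}
    - {"x":0.002,"y":-0.002,"z":-0.22,"wx":0,"wy":0,"wz":0,"jaw":-1}
    - {"x":0.002,"y":-0.002,"z":-0.25,"wx":0,"wy":0,"wz":0,"jaw":-1}
    - {"x":0.002,"y":-0.002,"z":-0.262,"wx":0,"wy":0,"wz":0,"jaw":-1}
    - {"x":0.002,"y":-0.002,"z":-0.268,"wx":0,"wy":0,"wz":0,"jaw":-1}
    - {"x":0.002,"y":-0.002,"z":-0.272,"wx":0,"wy":0,"wz":0,"jaw":-1}

```text
time: 9.15
position: [0.4516, 0.3802, 0.0754]
tool_rot: [[1.0, 0.025, 0.003], [0.025, -1.0, 0.002], [0.003, -0.002, -1.0]]
wrist_force: [0.2, 0.6, -3.8]
width: 0.0109
gripper_force: 68.9
```

Request:
apply_moves:
  deltas:
    - {"x":0,"y":0,"z":-0.003,"wx":0,"wy":0,"wz":0,"jaw":-1}
    - {"x":0,"y":0,"z":-0.006,"wx":0,"wy":0,"wz":0,"jaw":-1}
    - {"x":0,"y":0,"z":-0.009,"wx":0,"wy":0,"wz":0,"jaw":-1}
    - {"x":0,"y":0,"z":-0.009,"wx":0,"wy":0,"wz":0,"jaw":-1}

```text
time: 9.55
position: [0.4505, 0.3797, 0.0688]
tool_rot: [[1.0, 0.025, -0.0], [0.025, -1.0, -0.0], [-0.0, 0.0, -1.0]]
wrist_force: [0.4, 0.3, -4.4]
width: 0.0107
gripper_force: 68.9
```

Request:
apply_moves:
  deltas:
    - {"x":0,"y":0,"z":-0.003,"wx":0,"wy":0,"wz":0,"jaw":-1}
    - {"x":0,"y":0,"z":-0.006,"wx":0,"wy":0,"wz":0,"jaw":-1}
    - {"x":0,"y":0,"z":-0.006,"wx":0,"wy":0,"wz":0,"jaw":-1}

```text
time: 9.85
position: [0.4504, 0.3796, 0.0654]
tool_rot: [[1.0, 0.025, -0.001], [0.025, -1.0, -0.0], [-0.001, 0.0, -1.0]]
wrist_force: [-1.1, 0.2, -3.5]
width: 0.0106
gripper_force: 69.0
```

Request:
apply_moves:
  deltas:
    - {"x":0,"y":0,"z":-0.003,"wx":0,"wy":0,"wz":0,"jaw":-1}
    - {"x":0,"y":0,"z":-0.006,"wx":0,"wy":0,"wz":0,"jaw":-1}
    - {"x":0,"y":0,"z":-0.006,"wx":0,"wy":0,"wz":0,"jaw":-1}

```text
time: 10.15
position: [0.4504, 0.3796, 0.0624]
tool_rot: [[1.0, 0.025, -0.0], [0.025, -1.0, -0.0], [-0.0, 0.0, -1.0]]
wrist_force: [-0.2, 0.2, -3.5]
width: 0.0105
gripper_force: 69.0
```

Request:
apply_moves:
  deltas:
    - {"x":0,"y":0,"z":-0.02,"wx":0,"wy":0,"wz":0,"jaw":-1}
    - {"x":0,"y":0,"z":-0.036,"wx":0,"wy":0,"wz":0,"jaw":-1}
    - {"x":0,"y":0,"z":-0.042,"wx":0,"wy":0,"wz":0,"jaw":-1}
    - {"x":0,"y":0,"z":-0.044,"wx":0,"wy":0,"wz":0,"jaw":-1}

```text
time: 10.55
position: [0.45, 0.3793, 0.0395]
tool_rot: [[1.0, 0.025, -0.002], [0.025, -1.0, -0.001], [-0.002, 0.001, -1.0]]
wrist_force: [0.6, 0.1, -4.5]
width: 0.0106
gripper_force: 69.0
```

Request:
apply_moves:
  deltas:
    - {"x":0,"y":0,"z":-0.002,"wx":0,"wy":0,"wz":0,"jaw":-1}
    - {"x":0,"y":0,"z":-0.004,"wx":0,"wy":0,"wz":0,"jaw":-1}
    - {"x":0,"y":0,"z":-0.006,"wx":0,"wy":0,"wz":0,"jaw":-1}
    - {"x":0,"y":0,"z":-0.006,"wx":0,"wy":0,"wz":0,"jaw":-1}

```text
time: 10.95
position: [0.4506, 0.3797, 0.0378]
tool_rot: [[1.0, 0.025, 0.0], [0.025, -1.0, 0.0], [0.0, -0.0, -1.0]]
wrist_force: [-0.4, 0.3, -3.0]
width: 0.0106
gripper_force: 69.0
```

Request:
apply_moves:
  deltas:
    - {"x":0,"y":0,"z":-0.003,"wx":0,"wy":0,"wz":0,"jaw":-1}
    - {"x":0,"y":0,"z":-0.003,"wx":0,"wy":0,"wz":0,"jaw":-0.2}
    - {"x":0,"y":0,"z":-0.003,"wx":0,"wy":0,"wz":0,"jaw":-0.2}
    - {"x":0,"y":0,"z":-0.003,"wx":0,"wy":0,"wz":0,"jaw":-0.2}
    - {"x":0,"y":0,"z":-0.003,"wx":0,"wy":0,"wz":0,"jaw":-0.2}
    - {"x":0,"y":0,"z":0.08,"wx":0,"wy":0,"wz":0,"jaw":-0.2}
    - {"x":0,"y":0,"z":0.18,"wx":0,"wy":0,"wz":0,"jaw":-0.2}
    - {"x":0,"y":0,"z":0.28,"wx":0,"wy":0,"wz":0,"jaw":-0.2}

```text
time: 11.75
position: [0.4501, 0.3794, 0.1788]
tool_rot: [[1.0, 0.025, -0.001], [0.025, -1.0, -0.001], [-0.001, 0.001, -1.0]]
wrist_force: [1.2, 0.3, -0.2]
width: 0.0341
gripper_force: 0.0
```

Run:
```python
from h import *
im=snap('top','t3.png'); s=snap('scene','s3.png'); o=get_obs(); print(o['time'],o['position'],o['qpos'],o['width'])
c=im[180:255,270:400]; g=cv2.cvtColor(c,cv2.COLOR_BGR2GRAY); print(np.percentile(g,[50,80,90,99]))
f=lambda q,lo:np.clip((q.astype(float)-lo)*255/(255-lo),0,255).astype(np.uint8)
A=cv2.resize(f(c,200),(520,300),interpolation=cv2.INTER_CUBIC)
B=cv2.resize(s[150:260,225:375],(409,300),interpolation=cv2.INTER_CUBIC)
C=cv2.resize(im[160:320,130:260],(244,300))
W=np.zeros((600,800,3),np.uint8);W[:300,:520]=A;W[300:,:409]=B;W[:300,525:769]=C
cv2.imwrite('pics/c3.png',W)
```

```text
11.85 [0.45308772 0.38163157 0.18787935] [6.42574828e-01 5.19829154e-02 1.34835902e+00 1.36612514e-06
 1.72594485e+00 2.18848205e+00] 0.034709423786871856
[ 96. 252. 252. 253.]
```

View pics/c3.png

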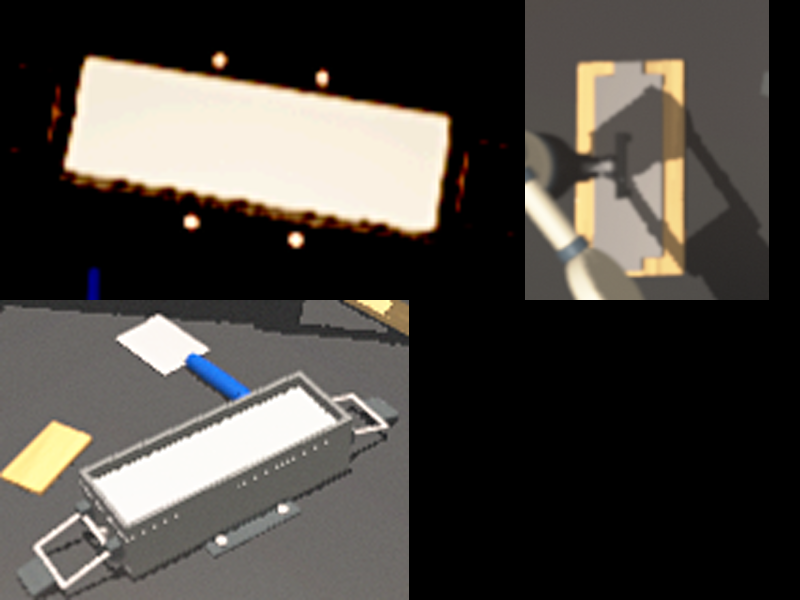

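The lid now lies flat and centred on the board, and the moulds don't stand out inside the case because the interior is overexposed. I'll stretch the highlights and check where the white area's edges project.

Run:
```python
from h import *
im=cv2.imread('pics/t3.png'); s=cv2.imread('pics/s3.png')
def proj(n,P):
    c=camera_info(n);R=np.array(c['orientation']).T;t=-R@np.array(c['xyz'])
    K=np.array([[c['fx'],0,c['cx']],[0,c['fy'],c['cy']],[0,0,1]])
    return cv2.projectPoints(np.array(P,float),cv2.Rodrigues(R)[0],t,K,np.array(c['dist']))[0][:,0]
C=np.array([.5315,-.0133]);X=np.array([.986,-.167]);Y=np.array([.167,.986])
def box(hx,hy,z): return [list(C+a*hx*X+b*hy*Y)+[z] for a,b in((1,1),(1,-1),(-1,-1),(-1,1))]
out=[]
for n,q,(r0,r1,c0,c1) in(('top',im,(180,255,270,400)),('scene',s,(170,245,245,360))):
    k=6; c=q[r0:r1,c0:c1]; st=np.clip((c.astype(float)-235)*255/20,0,255)*.7+c*.3
    b=cv2.resize(st.astype(np.uint8),None,fx=k,fy=k,interpolation=cv2.INTER_NEAREST)
    for z,col in((.068,(0,255,0)),(.055,(0,255,255)),(.005,(0,0,255))):
        p=((proj(n,box(.038,.120,z))-[c0,r0]+.5)*k).astype(int); cv2.polylines(b,[p],True,col,1)
    out.append(b[:,:780])
    g=c[...,0]; print(n,[(int(v),int((g==v).sum())) for v in range(200,256) if (g==v).sum()>15])
W=np.zeros((600,800,3),np.uint8);a=cv2.resize(out[0],None,fx=.65,fy=.65);b=cv2.resize(out[1],None,fx=.65,fy=.65)
W[:a.shape[0],:a.shape[1]]=a;W[300:300+b.shape[0],:b.shape[1]]=b
cv2.imwrite('pics/c4.png',W)
```

```text
top [(201, 17), (206, 18), (228, 21), (232, 22), (233, 17), (236, 21), (244, 19), (245, 23), (246, 35), (247, 233), (248, 925), (249, 937), (250, 339), (251, 25)]
scene [(228, 19), (245, 28), (246, 35), (247, 63), (248, 796), (249, 386), (250, 113), (251, 41), (252, 32), (254, 21), (255, 72)]
```

View pics/c4.png

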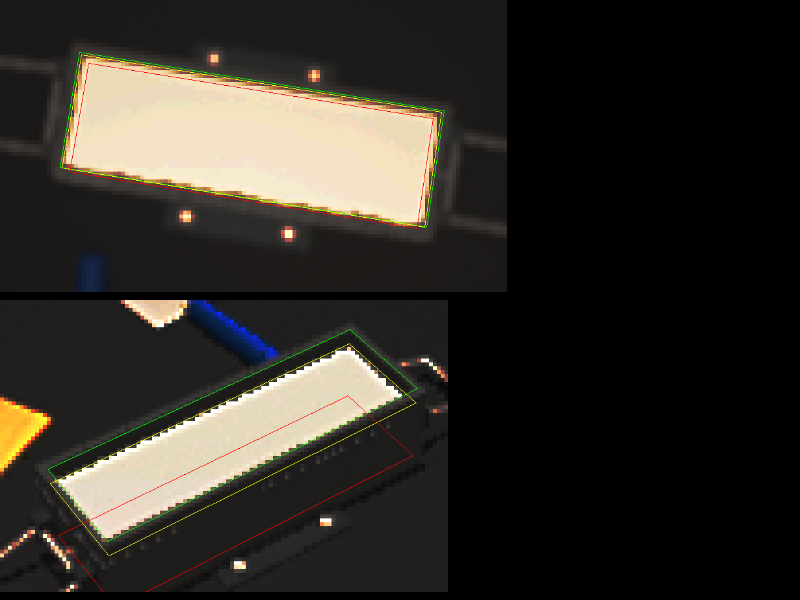

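The projection shows a bright, level surface filling the case at z ≈ 0.055, which is 13 mm below the rim. Something covers the moulds, or it is only a visual effect. I'll probe it gently with closed fingers at the middle of the case.

Request:
apply_moves:
  deltas:
    - {"x":0.016,"y":-0.08,"z":0,"wx":0,"wy":0,"wz":-0.05,"jaw":-1}
    - {"x":0.03,"y":-0.17,"z":0,"wx":0,"wy":0,"wz":-0.1,"jaw":-1}
    - {"x":0.05,"y":-0.26,"z":0,"wx":0,"wy":0,"wz":-0.122,"jaw":-1}
    - {"x":0.07,"y":-0.35,"z":0,"wx":0,"wy":0,"wz":-0.122,"jaw":-1}
    - {"x":0.09,"y":-0.44,"z":0,"wx":0,"wy":0,"wz":-0.122,"jaw":-1}
    - {"x":0.11,"y":-0.53,"z":0,"wx":0,"wy":0,"wz":-0.122,"jaw":-1}
    - {"x":0.13,"y":-0.62,"z":0,"wx":0,"wy":0,"wz":-0.122,"jaw":-1}
    - {"x":0.15,"y":-0.71,"z":0,"wx":0,"wy":0,"wz":-0.122,"jaw":-1}
    - {"x":0.157,"y":-0.79,"z":-0.03,"wx":0,"wy":0,"wz":-0.122,"jaw":-1}
    - {"x":0.157,"y":-0.79,"z":-0.1,"wx":0,"wy":0,"wz":-0.122,"jaw":-1}
    - {"x":0.157,"y":-0.79,"z":-0.17,"wx":0,"wy":0,"wz":-0.122,"jaw":-1}
    - {"x":0.157,"y":-0.79,"z":-0.17,"wx":0,"wy":0,"wz":-0.122,"jaw":-1}

```text
time: 13.05
position: [0.5258, -0.0155, 0.0868]
tool_rot: [[0.986, -0.167, -0.01], [-0.167, -0.986, 0.001], [-0.01, 0.001, -1.0]]
wrist_force: [-1.0, -0.3, -0.6]
width: -0.0002
gripper_force: 0.0
```

Request:
apply_moves:
  deltas:
    - {"x":0,"y":0,"z":-0.03,"wx":0,"wy":0,"wz":0,"jaw":-1}
    - {"x":0,"y":0,"z":-0.05,"wx":0,"wy":0,"wz":0,"jaw":-1}
    - {"x":0,"y":0,"z":-0.058,"wx":0,"wy":0,"wz":0,"jaw":-1}
    - {"x":0,"y":0,"z":-0.064,"wx":0,"wy":0,"wz":0,"jaw":-1}
    - {"x":0,"y":0,"z":-0.07,"wx":0,"wy":0,"wz":0,"jaw":-1}
    - {"x":0,"y":0,"z":-0.07,"wx":0,"wy":0,"wz":0,"jaw":-1}

```text
time: 13.65
position: [0.5291, -0.0152, 0.0579]
tool_rot: [[0.986, -0.166, 0.0], [-0.166, -0.986, -0.0], [0.0, 0.0, -1.0]]
wrist_force: [0.6, 0.2, -0.7]
width: 0.0001
gripper_force: 0.0
```

Run:
```python
from h import *
im=snap('scene','s4.png');im=snap('top','t4.png'); o=get_obs(); print(o['time'],o['position'],o['wrist_force'])
```

```text
13.75 [ 0.52924681 -0.0152791   0.0581705 ] [-5.29430401e-01  4.66250665e-01 -2.60940722e-04]
```

Request:
apply_moves:
  deltas:
    - {"x":0,"y":0,"z":-0.006,"wx":0,"wy":0,"wz":0,"jaw":-1}
    - {"x":0,"y":0,"z":-0.012,"wx":0,"wy":0,"wz":0,"jaw":-1}
    - {"x":0,"y":0,"z":-0.018,"wx":0,"wy":0,"wz":0,"jaw":-1}
    - {"x":0,"y":0,"z":-0.022,"wx":0,"wy":0,"wz":0,"jaw":-1}
    - {"x":0,"y":0,"z":-0.022,"wx":0,"wy":0,"wz":0,"jaw":-1}

```text
time: 14.25
position: [0.5287, -0.0153, 0.0462]
tool_rot: [[0.986, -0.166, -0.001], [-0.166, -0.986, 0.0], [-0.001, 0.0, -1.0]]
wrist_force: [0.2, 0.1, 0.4]
width: 0.0
gripper_force: 0.0
```

Request:
apply_moves:
  deltas:
    - {"x":0,"y":0,"z":0.07,"wx":0,"wy":0,"wz":0,"jaw":-1}
    - {"x":0.011,"y":0.05,"z":0.07,"wx":0,"wy":0,"wz":0,"jaw":-1}
    - {"x":0.022,"y":0.103,"z":0.04,"wx":0,"wy":0,"wz":0,"jaw":-1}
    - {"x":0.022,"y":0.103,"z":0.015,"wx":0,"wy":0,"wz":0,"jaw":-1}
    - {"x":0.022,"y":0.103,"z":0.008,"wx":0,"wy":0,"wz":0,"jaw":-1}
    - {"x":0.022,"y":0.103,"z":0.002,"wx":0,"wy":0,"wz":0,"jaw":-1}
    - {"x":0.022,"y":0.103,"z":-0.003,"wx":0,"wy":0,"wz":0,"jaw":-1}
    - {"x":0.022,"y":0.103,"z":-0.006,"wx":0,"wy":0,"wz":0,"jaw":-1}
    - {"x":0.022,"y":0.103,"z":-0.006,"wx":0,"wy":0,"wz":0,"jaw":-1}

```text
time: 15.15
position: [0.5397, 0.0356, 0.047]
tool_rot: [[0.986, -0.167, -0.0], [-0.167, -0.986, 0.0], [-0.0, -0.0, -1.0]]
wrist_force: [-9.6, 1.3, 15.1]
width: 0.0002
gripper_force: 7.4
```

Run:
```python
from h import *
a=cv2.imread('pics/s3.png');b=cv2.imread('pics/s4.png');t=read_camera('top');cv2.imwrite('pics/t5.png',t)
t3=cv2.imread('pics/t3.png')
print((a[170:245,245:360].min(2)>235).sum(),(b[170:245,245:360].min(2)>235).sum())
m=(cv2.absdiff(t,t3).max(2)>15)[185:250,275:395];print(m.sum())
for r in t[195:245:7,280:390:6,0]: print(*r)
o=get_obs(); print(o['time'],o['position'],o['wrist_force'])
```

```text
1606 790
3245
236 239 237 238 239 239 240 240 240 241 219 103 98 90 89 88 86 86 84
240 242 241 240 240 241 240 240 241 239 225 127 176 138 105 89 87 87 86
223 224 223 223 223 223 223 222 225 225 206 187 250 250 250 250 248 204 84
205 193 198 199 199 199 199 199 200 203 180 251 250 250 250 250 249 206 127
149 144 209 103 229 149 160 238 252 140 133 251 251 251 251 250 250 171 94
222 98 85 63 99 153 178 189 200 214 200 252 252 251 251 251 251 136 86
235 99 86 62 70 90 182 143 144 221 210 157 171 197 182 227 234 129 167
235 93 111 61 65 87 88 88 89 221 215 114 90 90 89 89 88 88 87
15.2 [0.5396381  0.03561297 0.04700409] [-10.37828192   1.27139082  15.69039966]
```

A finger meets firm contact at z = 0.047 on the +y side, which is exactly the oblong mould's top (the round one would be at 0.041). The white surface gave no resistance. I'll grasp the mould across its 46 mm.

Request:
apply_moves:
  deltas:
    - {"x":0,"y":0,"z":0.08,"wx":0,"wy":0,"wz":0,"jaw":-1}
    - {"x":0,"y":0,"z":0.12,"wx":0,"wy":0,"wz":0,"jaw":1}
    - {"x":0,"y":0,"z":0.12,"wx":0,"wy":0,"wz":0,"jaw":1}
    - {"x":0,"y":0,"z":0.12,"wx":0,"wy":0,"wz":0,"jaw":1}
    - {"x":0,"y":0,"z":0.12,"wx":0,"wy":0,"wz":0,"jaw":1}
    - {"x":0,"y":0,"z":0.12,"wx":0,"wy":0,"wz":0,"jaw":1}
    - {"x":0,"y":0,"z":0.12,"wx":0,"wy":0,"wz":0,"jaw":1}
    - {"x":0,"y":0,"z":0.06,"wx":0,"wy":0,"wz":0,"jaw":1}
    - {"x":0,"y":0,"z":0.03,"wx":0,"wy":0,"wz":0,"jaw":1}
    - {"x":0,"y":0,"z":0,"wx":0,"wy":0,"wz":0,"jaw":1}
    - {"x":0,"y":0,"z":0,"wx":0,"wy":0,"wz":0,"jaw":1}

```text
time: 16.3
position: [0.5382, 0.0362, 0.0406]
tool_rot: [[0.986, -0.166, -0.005], [-0.166, -0.986, -0.0], [-0.005, 0.001, -1.0]]
wrist_force: [-0.3, 0.2, 0.1]
width: 0.0853
gripper_force: 0.0
```

Request:
apply_moves:
  deltas:
    - {"x":0,"y":0,"z":-0.02,"wx":0,"wy":0,"wz":0,"jaw":1}
    - {"x":0,"y":0,"z":-0.03,"wx":0,"wy":0,"wz":0,"jaw":1}
    - {"x":0,"y":0,"z":-0.04,"wx":0,"wy":0,"wz":0,"jaw":1}
    - {"x":0,"y":0,"z":-0.05,"wx":0,"wy":0,"wz":0,"jaw":1}
    - {"x":0,"y":0,"z":-0.056,"wx":0,"wy":0,"wz":0,"jaw":1}
    - {"x":0,"y":0,"z":-0.056,"wx":0,"wy":0,"wz":0,"jaw":1}

```text
time: 16.9
position: [0.5398, 0.0362, 0.0153]
tool_rot: [[0.986, -0.166, -0.001], [-0.166, -0.986, 0.0], [-0.001, 0.0, -1.0]]
wrist_force: [-0.1, 1.1, 0.1]
width: 0.0851
gripper_force: 0.0
```

Clear on both sides. I'll close.

Request:
apply_moves:
  deltas:
    - {"x":0,"y":0,"z":0,"wx":0,"wy":0,"wz":0,"jaw":-1}
    - {"x":0,"y":0,"z":0,"wx":0,"wy":0,"wz":0,"jaw":-1}
    - {"x":0,"y":0,"z":0,"wx":0,"wy":0,"wz":0,"jaw":-1}
    - {"x":0,"y":0,"z":0,"wx":0,"wy":0,"wz":0,"jaw":-1}
    - {"x":0,"y":0,"z":0,"wx":0,"wy":0,"wz":0,"jaw":-1}
    - {"x":0,"y":0,"z":0,"wx":0,"wy":0,"wz":0,"jaw":-1}
  newtons: 45

```text
time: 17.5
position: [0.5407, 0.0365, 0.0168]
tool_rot: [[0.986, -0.166, 0.002], [-0.166, -0.986, 0.001], [0.002, -0.001, -1.0]]
wrist_force: [0.3, 2.6, 5.4]
width: 0.0451
gripper_force: 48.6
```

Width 45 mm, so this is the oblong mould across its 46 mm. I'll lift it and carry it to the ledge, turning it on the way.

Request:
apply_moves:
  deltas:
    - {"x":0,"y":0,"z":0.02,"wx":0,"wy":0,"wz":0,"jaw":-1}
    - {"x":0,"y":0,"z":0.06,"wx":0,"wy":0,"wz":0,"jaw":-1}
    - {"x":0,"y":0,"z":0.12,"wx":0,"wy":0,"wz":0,"jaw":-1}
    - {"x":0,"y":0,"z":0.2,"wx":0,"wy":0,"wz":0,"jaw":-1}
    - {"x":0,"y":0,"z":0.27,"wx":0,"wy":0,"wz":0,"jaw":-1}
    - {"x":0,"y":0,"z":0.27,"wx":0,"wy":0,"wz":0,"jaw":-1}

```text
time: 18.1
position: [0.5421, 0.0358, 0.1569]
tool_rot: [[0.986, -0.166, 0.009], [-0.166, -0.986, -0.001], [0.009, -0.001, -1.0]]
wrist_force: [0.8, 0.2, -1.9]
width: 0.0451
gripper_force: 47.9
```

Run:
```python
from h import *
im=snap('scene','s6.png'); o=get_obs(); print(o['time'],o['position'],o['wrist_force'],o['width'])
t=snap('top','t6.png')
A=cv2.resize(im[120:260,220:400],None,fx=3,fy=3,interpolation=cv2.INTER_CUBIC)
B=cv2.resize(np.clip((t[180:255,270:400].astype(float)-200)*4.6,0,255).astype(np.uint8),None,fx=1.9,fy=1.9)
W=np.zeros((420,800,3),np.uint8);W[:,:540]=A;W[:B.shape[0],545:545+B.shape[1]]=B
cv2.imwrite('pics/c6.png',W)
```

```text
18.15 [0.54106802 0.0358501  0.15347838] [ 0.50528803  0.79300802 -4.49337035] 0.04546568024700756
```

View pics/c6.png

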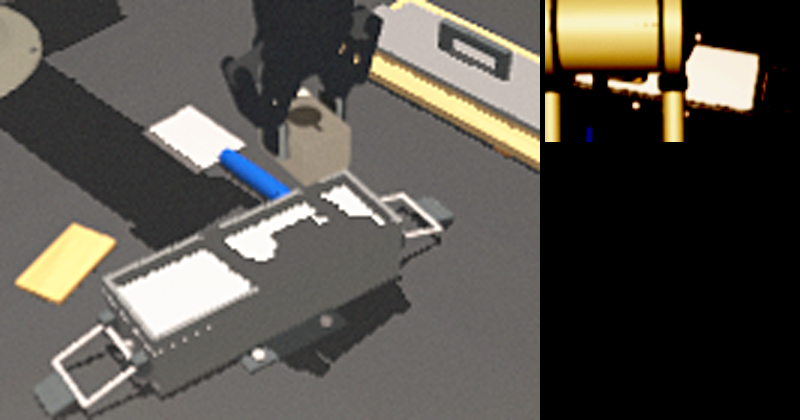

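The oblong mould is in the gripper at crop (318,140). The white surface in the case has no substance. On to the ledge.

Request:
apply_moves:
  deltas:
    - {"x":0.004,"y":-0.06,"z":0,"wx":0,"wy":0,"wz":0.08,"jaw":-1}
    - {"x":0.008,"y":-0.13,"z":0,"wx":0,"wy":0,"wz":0.16,"jaw":-1}
    - {"x":0.012,"y":-0.2,"z":0,"wx":0,"wy":0,"wz":0.24,"jaw":-1}
    - {"x":0.016,"y":-0.27,"z":0,"wx":0,"wy":0,"wz":0.32,"jaw":-1}
    - {"x":0.02,"y":-0.34,"z":0,"wx":0,"wy":0,"wz":0.4,"jaw":-1}
    - {"x":0.024,"y":-0.41,"z":0,"wx":0,"wy":0,"wz":0.48,"jaw":-1}
    - {"x":0.028,"y":-0.48,"z":0,"wx":0,"wy":0,"wz":0.56,"jaw":-1}
    - {"x":0.032,"y":-0.56,"z":0,"wx":0,"wy":0,"wz":0.64,"jaw":-1}
    - {"x":0.036,"y":-0.64,"z":0,"wx":0,"wy":0,"wz":0.72,"jaw":-1}
    - {"x":0.04,"y":-0.71,"z":0,"wx":0,"wy":0,"wz":0.8,"jaw":-1}
    - {"x":0.045,"y":-0.78,"z":0,"wx":0,"wy":0,"wz":0.88,"jaw":-1}
    - {"x":0.049,"y":-0.825,"z":0,"wx":0,"wy":0,"wz":0.96,"jaw":-1}

```text
time: 19.4
position: [0.5627, -0.3783, 0.1464]
tool_rot: [[0.225, 0.974, -0.006], [0.974, -0.225, 0.003], [0.002, -0.006, -1.0]]
wrist_force: [0.0, 0.3, -3.1]
width: 0.0452
gripper_force: 47.7
```

Request:
apply_moves:
  deltas:
    - {"x":0.003,"y":0,"z":-0.04,"wx":0,"wy":0,"wz":0.09,"jaw":-1}
    - {"x":0.003,"y":0,"z":-0.1,"wx":0,"wy":0,"wz":0.187,"jaw":-1}
    - {"x":0.003,"y":0,"z":-0.16,"wx":0,"wy":0,"wz":0.187,"jaw":-1}
    - {"x":0.003,"y":0,"z":-0.2,"wx":0,"wy":0,"wz":0.187,"jaw":-1}
    - {"x":0.003,"y":0,"z":-0.225,"wx":0,"wy":0,"wz":0.187,"jaw":-1}
    - {"x":0.003,"y":0,"z":-0.235,"wx":0,"wy":0,"wz":0.187,"jaw":-1}
    - {"x":0.003,"y":0,"z":-0.235,"wx":0,"wy":0,"wz":0.187,"jaw":-1}

```text
time: 20.1
position: [0.5654, -0.3759, 0.0318]
tool_rot: [[-0.064, 0.998, -0.002], [0.998, 0.064, 0.001], [0.001, -0.002, -1.0]]
wrist_force: [-0.1, 0.4, -2.4]
width: 0.0451
gripper_force: 47.8
```

Request:
apply_moves:
  deltas:
    - {"x":0,"y":0,"z":-0.008,"wx":0,"wy":0,"wz":0,"jaw":-1}
    - {"x":0,"y":0,"z":-0.014,"wx":0,"wy":0,"wz":0,"jaw":-1}
    - {"x":0,"y":0,"z":-0.018,"wx":0,"wy":0,"wz":0,"jaw":-1}
    - {"x":0,"y":0,"z":-0.021,"wx":0,"wy":0,"wz":0,"jaw":-1}
    - {"x":0,"y":0,"z":-0.023,"wx":0,"wy":0,"wz":0,"jaw":-1}
    - {"x":0,"y":0,"z":-0.023,"wx":0,"wy":0,"wz":0,"jaw":-1}

```text
time: 20.7
position: [0.5661, -0.3763, 0.0219]
tool_rot: [[-0.064, 0.998, 0.0], [0.998, 0.064, -0.0], [-0.0, 0.0, -1.0]]
wrist_force: [-0.6, 0.1, -3.0]
width: 0.045
gripper_force: 47.8
```

Request:
apply_moves:
  deltas:
    - {"x":0,"y":0,"z":-0.003,"wx":0,"wy":0,"wz":0,"jaw":-1}
    - {"x":0,"y":0,"z":-0.005,"wx":0,"wy":0,"wz":0,"jaw":-1}
    - {"x":0,"y":0,"z":-0.005,"wx":0,"wy":0,"wz":0,"jaw":-1}

```text
time: 21.0
position: [0.5662, -0.3765, 0.0218]
tool_rot: [[-0.064, 0.998, 0.001], [0.998, 0.064, -0.001], [-0.001, 0.001, -1.0]]
wrist_force: [-4.6, 2.0, 6.8]
width: 0.0456
gripper_force: 49.0
```

Request:
apply_moves:
  deltas:
    - {"x":0,"y":0,"z":0.004,"wx":0,"wy":0,"wz":0,"jaw":-1}
    - {"x":0,"y":0,"z":0.004,"wx":0,"wy":0,"wz":0,"jaw":0.5}
    - {"x":0,"y":0,"z":0.004,"wx":0,"wy":0,"wz":0,"jaw":0.5}
    - {"x":0,"y":0,"z":0.004,"wx":0,"wy":0,"wz":0,"jaw":0.5}
    - {"x":0,"y":0,"z":0.004,"wx":0,"wy":0,"wz":0,"jaw":0.5}
    - {"x":0,"y":0,"z":0.06,"wx":0,"wy":0,"wz":0,"jaw":0.5}
    - {"x":0,"y":0,"z":0.13,"wx":0,"wy":0,"wz":0,"jaw":0.5}
    - {"x":0,"y":0,"z":0.2,"wx":0,"wy":0,"wz":0,"jaw":1}

```text
time: 21.8
position: [0.5657, -0.3761, 0.1197]
tool_rot: [[-0.064, 0.998, -0.001], [0.998, 0.064, 0.001], [0.001, -0.001, -1.0]]
wrist_force: [0.6, 0.2, 0.5]
width: 0.0766
gripper_force: 0.0
```

Request:
apply_moves:
  deltas:
    - {"x":0,"y":0,"z":0,"wx":0,"wy":0,"wz":-0.09,"jaw":1}
    - {"x":0,"y":0,"z":0,"wx":0,"wy":0,"wz":-0.18,"jaw":1}
    - {"x":0,"y":0,"z":0,"wx":0,"wy":0,"wz":-0.27,"jaw":1}
    - {"x":0,"y":0,"z":0,"wx":0,"wy":0,"wz":-0.36,"jaw":1}
    - {"x":0,"y":0,"z":0,"wx":0,"wy":0,"wz":-0.45,"jaw":1}
    - {"x":0,"y":0,"z":0,"wx":0,"wy":0,"wz":-0.54,"jaw":1}
    - {"x":0,"y":0,"z":0,"wx":0,"wy":0,"wz":-0.63,"jaw":1}
    - {"x":0,"y":0,"z":0,"wx":0,"wy":0,"wz":-0.72,"jaw":1}
    - {"x":0,"y":0,"z":0,"wx":0,"wy":0,"wz":-0.81,"jaw":1}
    - {"x":0,"y":0,"z":0,"wx":0,"wy":0,"wz":-0.9,"jaw":1}
    - {"x":0,"y":0,"z":0,"wx":0,"wy":0,"wz":-1,"jaw":1}
    - {"x":0,"y":0,"z":0,"wx":0,"wy":0,"wz":-1,"jaw":1}

```text
time: 23.0
position: [0.5661, -0.3763, 0.1192]
tool_rot: [[0.998, 0.062, -0.0], [0.062, -0.998, 0.0], [-0.0, -0.0, -1.0]]
wrist_force: [-0.6, -0.1, 0.2]
width: 0.0854
gripper_force: 0.0
```

Run:
```python
from h import *
im=snap('scene','s7.png'); t=snap('top','t7.png'); o=get_obs(); print(o['time'],o['position'],np.round(o['tool_rot'],3).tolist(),o['width'])
A=cv2.resize(im[230:350,120:260],None,fx=3.4,fy=3.4,interpolation=cv2.INTER_CUBIC)
B=cv2.resize(t[170:285,435:515],None,fx=3.5,fy=3.5,interpolation=cv2.INTER_CUBIC)
W=np.zeros((420,800,3),np.uint8);W[:A.shape[0],:A.shape[1]]=A;W[:B.shape[0],500:500+B.shape[1]]=B
cv2.imwrite('pics/c7.png',W)
```

```text
23.1 [ 0.56602672 -0.37631283  0.11921429] [[0.998, 0.068, -0.0], [0.068, -0.998, 0.0], [-0.0, -0.0, -1.0]] 0.08539940314854987
```

View pics/c7.png

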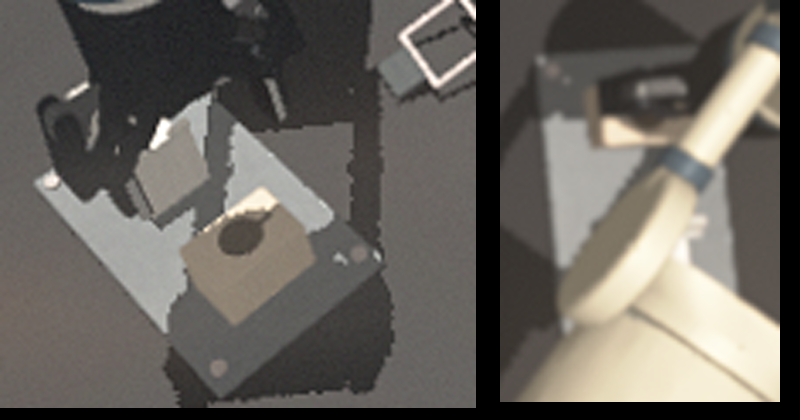

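The mould stands upright on the ledge, with the recess on its top at crop (241,234). I'll check its centre before taking it by the ends.

Run:
```python
from h import *
f=lambda a:[(120+(u+.5)/3.4-.5,230+(v+.5)/3.4-.5) for u,v in a]
print(onz('scene',f([(241,234),(182,248),(262,188),(308,228)]),.052).round(4).tolist())
print(onz('scene',f([(235,325)]),.010).round(4).tolist())
```

```text
[[0.5631, -0.3759, 0.052], [0.5464, -0.4083, 0.052], [0.5427, -0.3476, 0.052], [0.5886, -0.3428, 0.052]]
[[0.5877, -0.407, 0.01]]
```

Request:
apply_moves:
  deltas:
    - {"x":0,"y":0,"z":-0.05,"wx":0,"wy":0,"wz":0,"jaw":1}
    - {"x":0,"y":0,"z":-0.1,"wx":0,"wy":0,"wz":0,"jaw":1}

```text
time: 23.3
position: [0.5667, -0.3768, 0.0701]
tool_rot: [[0.998, 0.068, 0.002], [0.068, -0.998, -0.002], [0.002, 0.002, -1.0]]
wrist_force: [0.3, -0.3, -0.6]
width: 0.0857
gripper_force: 0.0
```

Request:
apply_moves:
  deltas:
    - {"x":0,"y":0.001,"z":-0.03,"wx":0,"wy":0,"wz":0,"jaw":1}
    - {"x":0,"y":0.001,"z":-0.06,"wx":0,"wy":0,"wz":0,"jaw":1}
    - {"x":0,"y":0.001,"z":-0.085,"wx":0,"wy":0,"wz":0,"jaw":1}
    - {"x":0,"y":0.001,"z":-0.1,"wx":0,"wy":0,"wz":0,"jaw":1}
    - {"x":0,"y":0.001,"z":-0.1,"wx":0,"wy":0,"wz":0,"jaw":1}
    - {"x":0,"y":0.001,"z":-0.1,"wx":0,"wy":0,"wz":0,"jaw":-1}
    - {"x":0,"y":0.001,"z":-0.1,"wx":0,"wy":0,"wz":0,"jaw":-1}
    - {"x":0,"y":0.001,"z":-0.1,"wx":0,"wy":0,"wz":0,"jaw":-1}
    - {"x":0,"y":0.001,"z":-0.1,"wx":0,"wy":0,"wz":0,"jaw":-1}
    - {"x":0,"y":0.001,"z":-0.1,"wx":0,"wy":0,"wz":0,"jaw":-1}

```text
time: 24.3
position: [0.5667, -0.3762, 0.0207]
tool_rot: [[0.998, 0.064, 0.002], [0.064, -0.998, -0.001], [0.002, 0.001, -1.0]]
wrist_force: [0.2, 0.3, 6.1]
width: 0.0648
gripper_force: 53.6
```

Request:
apply_moves:
  deltas:
    - {"x":0,"y":0,"z":0.02,"wx":0,"wy":0,"wz":0,"jaw":-1}
    - {"x":0,"y":0,"z":0.08,"wx":0,"wy":0,"wz":0,"jaw":-1}
    - {"x":0,"y":0,"z":0.15,"wx":0,"wy":0,"wz":0,"jaw":-1}
    - {"x":0,"y":0,"z":0.22,"wx":0,"wy":0,"wz":0,"jaw":-1}
    - {"x":-0.04,"y":-0.003,"z":0.22,"wx":0,"wy":0,"wz":0,"jaw":-1}
    - {"x":-0.1,"y":-0.007,"z":0.22,"wx":0,"wy":0,"wz":0,"jaw":-1}
    - {"x":-0.16,"y":-0.012,"z":0.22,"wx":0,"wy":0,"wz":0,"jaw":-1}
    - {"x":-0.21,"y":-0.015,"z":0.22,"wx":0,"wy":0,"wz":0,"jaw":-1}
    - {"x":-0.238,"y":-0.017,"z":0.22,"wx":0,"wy":0,"wz":0,"jaw":-1}
    - {"x":-0.238,"y":-0.017,"z":0.22,"wx":0,"wy":0,"wz":0,"jaw":-1}
    - {"x":-0.238,"y":-0.017,"z":0.22,"wx":0,"wy":0,"wz":0,"jaw":-1}

```text
time: 25.4
position: [0.4474, -0.3842, 0.1292]
tool_rot: [[0.998, 0.064, 0.001], [0.064, -0.998, 0.0], [0.001, -0.0, -1.0]]
wrist_force: [0.6, 0.5, -3.1]
width: 0.0653
gripper_force: 52.7
```

Request:
apply_moves:
  deltas:
    - {"x":0,"y":0,"z":-0.04,"wx":0,"wy":0,"wz":0,"jaw":-1}
    - {"x":0,"y":0,"z":-0.08,"wx":0,"wy":0,"wz":0,"jaw":-1}
    - {"x":0,"y":0,"z":-0.1,"wx":0,"wy":0,"wz":0,"jaw":-1}
    - {"x":0,"y":0,"z":-0.115,"wx":0,"wy":0,"wz":0,"jaw":-1}
    - {"x":0,"y":0,"z":-0.13,"wx":0,"wy":0,"wz":0,"jaw":-1}
    - {"x":0,"y":0,"z":-0.13,"wx":0,"wy":0,"wz":0,"jaw":-1}

```text
time: 26.0
position: [0.447, -0.384, 0.0634]
tool_rot: [[0.998, 0.064, -0.001], [0.064, -0.998, 0.001], [-0.001, -0.001, -1.0]]
wrist_force: [-1.0, 0.4, -2.9]
width: 0.065
gripper_force: 52.7
```

Request:
apply_moves:
  deltas:
    - {"x":0,"y":0,"z":-0.015,"wx":0,"wy":0,"wz":0,"jaw":-1}
    - {"x":0,"y":0,"z":-0.03,"wx":0,"wy":0,"wz":0,"jaw":-1}
    - {"x":0,"y":0,"z":-0.042,"wx":0,"wy":0,"wz":0,"jaw":-1}
    - {"x":0,"y":0,"z":-0.052,"wx":0,"wy":0,"wz":0,"jaw":-1}
    - {"x":0,"y":0,"z":-0.056,"wx":0,"wy":0,"wz":0,"jaw":-1}
    - {"x":0,"y":0,"z":-0.06,"wx":0,"wy":0,"wz":0,"jaw":-1}
    - {"x":0,"y":0,"z":-0.062,"wx":0,"wy":0,"wz":0,"jaw":-1}
    - {"x":0,"y":0,"z":-0.062,"wx":0,"wy":0,"wz":0,"jaw":-1}

```text
time: 26.8
position: [0.4471, -0.3843, 0.0333]
tool_rot: [[0.998, 0.064, 0.0], [0.064, -0.998, -0.0], [0.0, 0.0, -1.0]]
wrist_force: [-0.5, 0.4, -2.4]
width: 0.0651
gripper_force: 52.7
```

Request:
apply_moves:
  deltas:
    - {"x":0,"y":0,"z":-0.002,"wx":0,"wy":0,"wz":0,"jaw":-1}
    - {"x":0,"y":0,"z":-0.004,"wx":0,"wy":0,"wz":0,"jaw":-1}
    - {"x":0,"y":0,"z":-0.004,"wx":0,"wy":0,"wz":0,"jaw":-1}

```text
time: 27.1
position: [0.4473, -0.3845, 0.0327]
tool_rot: [[0.998, 0.064, 0.001], [0.064, -0.998, -0.001], [0.001, 0.001, -1.0]]
wrist_force: [-3.1, 3.0, 4.8]
width: 0.0651
gripper_force: 53.5
```

Seated: contact at z = 0.0327, as predicted. I'll back off slightly, release and retreat.

Request:
apply_moves:
  deltas:
    - {"x":0,"y":0,"z":0.002,"wx":0,"wy":0,"wz":0,"jaw":-1}
    - {"x":0,"y":0,"z":0.002,"wx":0,"wy":0,"wz":0,"jaw":1}
    - {"x":0,"y":0,"z":0.002,"wx":0,"wy":0,"wz":0,"jaw":1}
    - {"x":0,"y":0,"z":0.002,"wx":0,"wy":0,"wz":0,"jaw":1}
    - {"x":0,"y":0,"z":0.002,"wx":0,"wy":0,"wz":0,"jaw":1}
    - {"x":0,"y":0,"z":0.002,"wx":0,"wy":0,"wz":0,"jaw":1}
    - {"x":0,"y":0,"z":0.04,"wx":0,"wy":0,"wz":0,"jaw":1}
    - {"x":0,"y":0,"z":0.12,"wx":0,"wy":0,"wz":0,"jaw":1}
    - {"x":0,"y":0,"z":0.21,"wx":0,"wy":0,"wz":0,"jaw":1}
    - {"x":0,"y":0,"z":0.3,"wx":0,"wy":0,"wz":0,"jaw":1}
    - {"x":0,"y":0,"z":0.38,"wx":0,"wy":0,"wz":0,"jaw":1}

```text
time: 28.2
position: [0.447, -0.3843, 0.2239]
tool_rot: [[0.998, 0.064, 0.001], [0.064, -0.998, -0.001], [0.001, 0.001, -1.0]]
wrist_force: [0.9, -0.9, 0.4]
width: 0.0851
gripper_force: 0.0
```

Request:
apply_moves:
  deltas:
    - {"x":0,"y":0.09,"z":0,"wx":0,"wy":0,"wz":0,"jaw":1}
    - {"x":0,"y":0.18,"z":0,"wx":0,"wy":0,"wz":0,"jaw":1}
    - {"x":0,"y":0.27,"z":0,"wx":0,"wy":0,"wz":0,"jaw":1}
    - {"x":0,"y":0.36,"z":0,"wx":0,"wy":0,"wz":0,"jaw":1}
    - {"x":0,"y":0.45,"z":0,"wx":0,"wy":0,"wz":0,"jaw":1}
    - {"x":0,"y":0.5,"z":0,"wx":0,"wy":0,"wz":0,"jaw":1}
    - {"x":0,"y":0.5,"z":0,"wx":0,"wy":0,"wz":0,"jaw":1}
    - {"x":0,"y":0.5,"z":0,"wx":0,"wy":0,"wz":0,"jaw":1}

```text
time: 29.0
position: [0.4471, -0.1342, 0.2215]
tool_rot: [[0.998, 0.065, 0.001], [0.065, -0.998, -0.001], [0.0, 0.001, -1.0]]
wrist_force: [-0.2, -0.0, 0.1]
width: 0.0855
gripper_force: 0.0
```

Run:
```python
from h import *
t=snap('top','t8.png'); im=snap('scene','s8.png'); o=get_obs(); print(o['time'],o['position'],o['wrist_force'])
t0=cv2.imread('pics/top0.png')
for q,n in((t0,'before'),(t,'after')):
    g=q[228:272,458:502]; print(n); 
    for r in g[::4,::4,1]: print(*r)
c=im[240:300,130:190]
c0=cv2.imread('pics/scene0.png')[240:300,130:190]
d=(cv2.absdiff(c,c0).max(2)>25).astype(np.uint8)*255
n,l,s,ce=cv2.connectedComponentsWithStats(d); i=1+s[1:,4].argmax()
print('scene change',s[i],ce[i]); 
u=[[ce[i][0]+130,ce[i][1]+240]]; print(onz('scene',u,.064).round(3))
```

```text
29.1 [ 0.44704626 -0.13514013  0.22118329] [-0.69020836  0.62541631  0.0683117 ]
before
199 196 198 195 193 196 191 188 188 185 180
198 198 174 120 137 201 211 236 240 204 187
200 197 175 130 205 236 231 242 237 185 185
200 199 220 255 255 255 255 255 186 188 186
198 199 191 255 254 255 254 255 189 189 188
200 199 186 255 254 255 254 255 198 192 192
200 201 182 255 255 255 255 255 219 194 192
199 199 170 255 255 255 255 255 233 193 194
200 199 198 161 137 230 229 223 219 209 191
220 199 198 197 195 230 245 244 245 243 207
227 201 197 198 196 195 184 179 175 178 151
after
187 186 185 183 181 183 177 175 174 172 169
171 153 150 132 129 187 196 227 231 190 174
206 181 156 195 180 227 223 228 227 172 172
225 211 169 220 211 206 227 229 234 240 174
235 223 175 230 225 233 163 178 242 242 177
240 209 211 237 234 173 172 156 229 241 181
244 173 230 241 240 231 146 145 238 240 204
248 150 244 244 243 233 241 237 237 233 200
247 196 250 247 239 208 220 209 204 196 179
205 236 252 250 201 220 237 237 237 234 193
156 246 252 251 126 185 171 167 163 166 142
scene change [ 11  13  42  43 565] [27.38584071 30.28495575]
[[ 0.457 -0.393  0.064]]
```

```bash
python3 -c "
from h import *
print(onz('top',[[484,248.5]],.06).round(3)); print(job_done())"
```

```text
[[ 0.446 -0.386  0.06 ]]
the job is handed in; nothing more can be done
None
```

The job is handed in, but I don't know how it was judged: both clips are open, the lid lies flat on the board, the oblong mould is on the rest's seat, and the round mould was never touched.

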